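Slide the bench anvil into its ratchet mount and lock it

ROBOT

A 6-joint arm with a two-finger parallel gripper is mounted at the origin on the work surface. World frame = base frame: x ahead of the robot, y to its left, z up, the work surface at z = 0. Lengths are in m, angles in degrees, forces in N, time in s.
With the tool pointing down it reaches from about 0.325 to 0.85 m from the base axis. Payload 15.5 kg.
Tool frame: the origin (TCP) lies midway between the tips of the shut fingers; the grasp point (between the pads) lies 19 mm behind it; y points along the fingers, x is the direction in which the jaws open and shut, and the axes are right-handed (so a half turn about y gives the same grasp; the last joint's range is limited). The gripper opens to 91 mm and grips with 3 to 60 N. Pads are 32 mm wide; open, the fingers measure 118 mm over their backs; the gripper's body (76 mm by 178 mm) begins 60 mm behind the grasp point.
Start: joints at [-75.544, 28.281, 77.091, -0, 74.628, -5.472], TCP at [0.213, -0.588, 0.214] pointing down, gripper open.
Joint ranges: [-166.48, 166.48], [-47.26, 123.95], [12.59, 153.08], [-70.14, 250.14], [6.76, 159.57], [-176.63, 176.63]. Speed limits (degrees/s): [108.29, 108.29, 147.25, 172.46, 172.46, 172.46].

INTERFACE

Orientations are given as a 3x3 rotation matrix whose columns are the frame's x, y, z axes.
In Python, from bench import ctrl gives the robot as it stands. The module is installed in compiled form; this text tells all that it offers. Calls block until the motion is done:
- ctrl.goto(position, orientation): joint-space move of the TCP to a pose.
- ctrl.move_l(position, vel=0.15, ori=None, contact_N=None): straight line of the TCP; ori=None keeps the orientation; vel is the mean speed in m/s. With contact_N (N) it stops when the force on the tool has changed by that much, and returns True; else False.
- ctrl.movej(angles): joint-space move.
- ctrl.command_gripper(opening): opening from 0.0 (shut) to 1.0 (fully open); the grip force is fixed at half the most; returns when the fingers have stopped.
- ctrl.sleep(seconds).
- ctrl.ik(position, orientation): joint angles nearest the present ones, or None.
- ctrl.read_camera(name): name is "scene" or "top" or "wrist"; returns the picture (384x512x3 uint8, blue, green, red); there is no depth.
- ctrl.camera_params(name): a dict with "fx", "fy", "cx", "cy" (pixels), "pose" (4x4, takes a point from camera to world coordinates); the wrist camera has in their place "T_tool_cam" (4x4, takes a point from camera to tool coordinates, whose origin is the TCP and whose axes are the tool frame's). Camera axes: x right, y up, looking along -z (the intrinsics and any distortion apply to the point x, -y, -z); pixel columns grow to the right and rows downward; lengths in m; the calibration is good to about 2 mm. A picture is of the moment at which its call begins: read the wrist's pose just before it. camera_params takes no time and is no camera call.
A pose or a line that the arm cannot do raises ctrl.MotionError and nothing moves.
- ctrl.sign_off(): hands the job in, once; it reports no verdict.
Readings, each from a call of its own:
- ctrl.current_t(): time.
- ctrl.current_q(): joint angles.
- ctrl.current_dq(): joint speeds.
- ctrl.current_effort(): joint torques, N m.
- ctrl.current_tool_pos(): TCP position.
- ctrl.current_eef_rot(): TCP orientation.
- ctrl.current_contact_force(): force on the tool from outside, world axes, zero at the start.
- ctrl.current_wrist_torque(): the same for the moment, N m.
- ctrl.current_grip_width(): opening from 0.0 (shut) to 1.0 (fully open).
Only numpy, scipy, OpenCV 4.12 (cv2) and the standard library are available. Lean on these libraries where they do the work, as an engineer would, in place of code of your own. Each camera call takes 0.05 s, during which the arm holds its last target.

TASK

Slide the small anvil's shoe, forked end first, into the quick-change mount on the bench until the sprung pawl clicks back in behind the shoe's shoulder and the shoe is fully home. Then run the winged lock nut down, clockwise, until it comes up tight, and let go. Leave the other loose things on the bench where they are.

Things in the scene. Friction and masses are not known exactly. Their poses are not given: they have to be found in the camera images.
- anvil (a point): Centre of a small steel anvil fixed on a flat aluminium shoe (loose, about 0.6 kg). x points along the shoe to its forked end, z up. From here, mm: flat parallel sides at y +-15 to grip; block 36 long in x, its head 46; top 24 above, shoe's underside 34 below. A small horn points to -x, ending at x -60, z 4 to 24.
- shoe_front (a point): Centre of the shoe's front (forked) edge, at its mid-thickness, 96 mm ahead (+x) of the anvil's centre; same axes. The shoe is 10 mm thick, 125 mm long: from here back, a head 64 mm wide for 65 mm, ending in square shoulders that face back, then a tail 36 mm wide, 60 mm long, under the anvil. The head has an open slot 26 mm wide and 38 mm deep in front.
- mount: Fixed quick-change mount: steel base plate 6 mm thick, x -190 to +76 mm, y +-56, with an aluminium guide on its far part. Origin on the bench (z 0) on the centre line; +x is the way in, y to its left. The shoe slides along +x on the plate's top. Fully home, fork against the end stop, the anvil's centre is at x -36, y 0, z 40 mm. Set it down on the bare apron first, anvil's centre about x -175.
- mount_mouth (a point): Middle of the guide's roofed mouth, at x 10, z 12 mm of the mount, same axes. In the mount's frame, mm: channel walls at y +-34, up to z 18 (left from x 4, right from x -62 with a flared lead-in from x -92); two gibs roof it, z 18 to 24, x 10 to 64, leaving the slot y +-22 between them; end stop face at x 60.
- pawl (a joint): Steel pawl at the left of the mount's mouth, rad: 0 closed (held in by its spring), about 0.25 when the shoe's head pushes it out. It yields to a shoe pushed along +x (about 3 to 10 N) and snaps in behind the head's left shoulder once the anvil's centre is past about x -39 mm of the mount. It then blocks the return, with some 4 mm of play.
- pawl_tip (a point): Free tip of the pawl, at x -11, y 25, z 12 mm of the mount when closed. The pawl is a bar 9 mm wide and 10 mm tall (z 7 to 17 mm) from a vertical pivot at x -56, y 44 (pin to z 21 mm), slanting in and forward to this tip.
- locknut (a joint): Turn of the winged lock nut on the mount's fixed vertical stud, rad: grows clockwise seen from above, starts somewhere between 0.1 and 0.6, tight at its stop at 1.4. It sinks 3 mm per rad (coarse thread), friction about 0.08 N m. Before it is run down there are at least 2 mm between it and the shoe's fork, which passes beneath it round the stud.
- locknut_wing (a point): Centre of the lock nut's upright wing, a steel blade 52 mm long along this point's x axis, 12 mm thick in y, 34 mm tall (17 mm up and down from here), on the stud's axis at x 40, y 0 of the mount, about 48 to 51 mm above the bench. Below the blade is the round nut, 40 mm across, 14 mm high. A 10 mm stud end may stand a few mm out of the blade's top.
- bench_block: Bystander: plain steel block 60 x 60 x 26 mm, origin at its underside.
- ring_mandrel: Bystander: upright dark steel cone, foot 52 mm across, 95 mm tall, origin at its underside.
- punch_cup: Bystander: open metal cup 72 mm across, 70 mm tall, origin at its underside.
- wax_jar: Bystander: jar 64 mm across, 85 mm tall, origin at its underside.
- oil_tin: Bystander: closed tin 60 mm across, 100 mm tall, origin at its underside.
- mallet: Bystander: hammer 220 mm long, lying.
- driver: Bystander: screwdriver 190 mm long, lying.

How it is judged (in metres and radians):
On the way, in this order (a step that is already met when the one before it is completed fails the run):
1. the shoe's head, in the guide, pushes the pawl aside (value of joint pawl above 0.12 rad and x of anvil in the frame of mount between -0.11 and -0.038 m and z of anvil in the frame of mount below 0.046 m), for 0.1 s.
2. the shoe is home and the pawl has clicked in behind it (value of joint pawl below 0.06 rad and x of anvil in the frame of mount above -0.042 m and z of anvil in the frame of mount below 0.046 m), for 0.2 s.
3. the lock nut is run down tight (value of joint locknut above 1.28 rad), for 0.1 s.
At the end, for the whole second after the job is handed in: The shoe lies level in the guide within 6 mm of fully home (6 mm sideways, 0.1 rad), the pawl is back closed behind its shoulder (below 0.06 rad), and the lock nut is turned to within 0.12 rad of its stop at 1.4 rad (value of joint pawl below 0.06 rad and x of anvil in the frame of mount between -0.042 and -0.03 m and y of anvil in the frame of mount between -0.006 and 0.006 m and z of anvil in the frame of mount between 0.036 and 0.044 m and angle between the x axis of anvil and the x axis of mount, either way round below 0.1 rad and angle between anvil's own z axis and vertical below 0.06 rad and value of joint locknut above 1.28 rad); the robot touches nothing.
It fails at once if another loose thing is moved by more than 40 mm (distance of any of bench_block, ring_mandrel, punch_cup, wax_jar, oil_tin, mallet, driver from where it was at the start of the episode above 0.04 m).
It also fails if it takes over 61 s, if anything falls off the work surface, if the arm or the gripper's body presses on something with over 40 N, if the wrist force passes 120 N, or if a joint passes its speed limit or range.

## Working session

There is one attempt and no reset: what is moved stays moved. The work goes in short steps, each a Python script; the robot and the scene stay as the last script left them, time stands still between calls to the robot, and variables do not carry over. Pictures are saved under pics/ and viewed, and the job is handed in when it is done.

```bash
mkdir -p pics; python3 - <<'E'
from bench import ctrl
import cv2,numpy as np
np.set_printoptions(precision=4,suppress=True)
for n in ["scene","top","wrist"]:
    im=ctrl.read_camera(n); cv2.imwrite(f"pics/{n}0.png",im)
    p=ctrl.camera_params(n); print(n,p)
print(ctrl.current_t(),ctrl.current_tool_pos(),ctrl.current_eef_rot(),ctrl.current_contact_force())
E
```

```text
scene {'fx': 435.40350941105584, 'fy': 435.40350941105584, 'cx': 255.06018438252633, 'cy': 193.6681820207583, 'pose': array([[-0.8196, -0.3437,  0.4584,  1.1742],
       [ 0.5727, -0.4675,  0.6734,  0.7387],
       [-0.0171,  0.8144,  0.58  ,  0.7605],
       [ 0.    ,  0.    ,  0.    ,  1.    ]])}
top {'fx': 397.7898329118713, 'fy': 397.7898329118713, 'cx': 256.4825008223775, 'cy': 191.24107189822368, 'pose': array([[-0.0134,  0.99  , -0.1402,  0.435 ],
       [-0.9999, -0.0143, -0.0055, -0.1153],
       [-0.0075,  0.1401,  0.9901,  1.1662],
       [ 0.    ,  0.    ,  0.    ,  1.    ]])}
wrist {'fx': 320.57685247445255, 'fy': 320.57685247445255, 'cx': 254.8303442867917, 'cy': 191.7913584943413, 'T_tool_cam': array([[ 1.    , -0.0003, -0.0018,  0.0002],
       [-0.0017,  0.2455, -0.9694, -0.1697],
       [ 0.0007,  0.9694,  0.2455,  0.0684],
       [ 0.    ,  0.    ,  0.    ,  1.    ]])}
0.15 [ 0.213  -0.5873  0.2135] [[ 0.3408 -0.0002  0.9401]
 [-0.9401  0.0009  0.3408]
 [-0.0009 -1.      0.0001]] [ 0.1759 -0.4247  0.4694]
```

View pics/scene0.png

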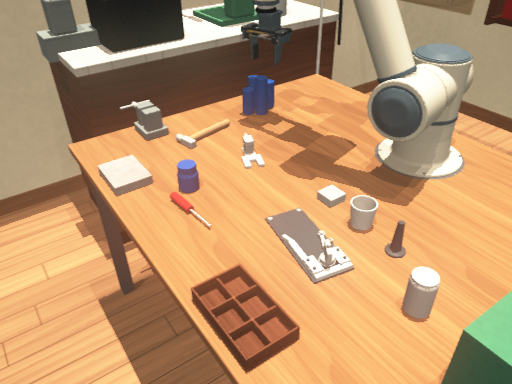

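View pics/top0.png

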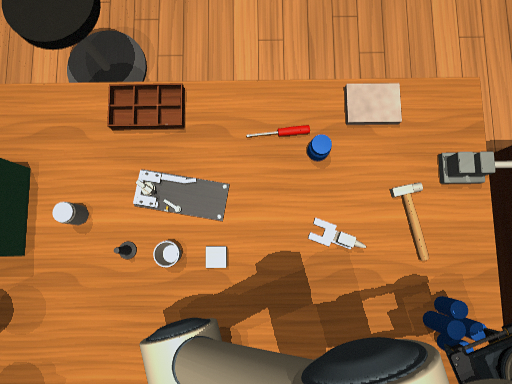

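View pics/wrist0.png

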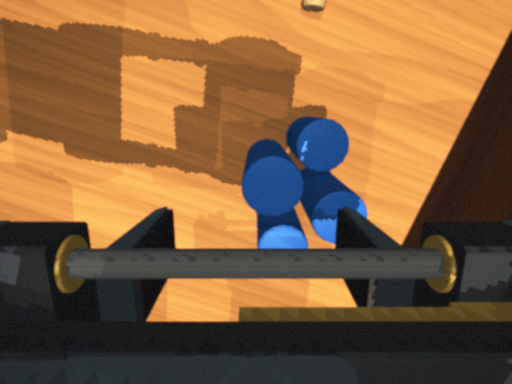

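```bash
python3 - <<'E'
import cv2,numpy as np
t=cv2.imread("pics/top0.png"); 
a=cv2.resize(t[205:260,295:375],None,fx=8,fy=8,interpolation=cv2.INTER_CUBIC);cv2.imwrite("pics/a.png",a)
a=cv2.resize(t[160:230,125:235],None,fx=7,fy=7,interpolation=cv2.INTER_CUBIC);cv2.imwrite("pics/b.png",a)
E
```

```text
(no output)
```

View pics/a.png

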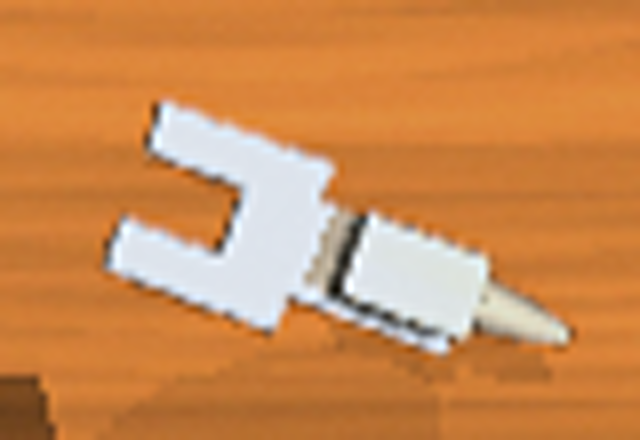

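View pics/b.png

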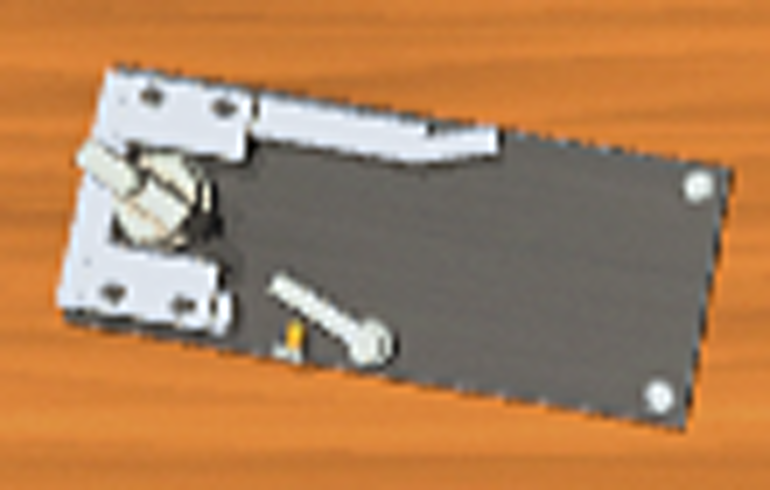

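```bash
cat > h.py <<'E'
from bench import ctrl
import cv2,numpy as np
np.set_printoptions(precision=4,suppress=True)
def cam(n,tp=None,R=None):
    p=ctrl.camera_params(n)
    if n=="wrist":
        T=np.eye(4);T[:3,:3]=R;T[:3,3]=tp
        P=T@p["T_tool_cam"]
    else: P=np.array(p["pose"])
    return dict(fx=p["fx"],fy=p["fy"],cx=p["cx"],cy=p["cy"],P=P)
def ray(c,uv,z):
    d=np.array([(uv[0]-c["cx"])/c["fx"],-(uv[1]-c["cy"])/c["fy"],-1.0])
    d=c["P"][:3,:3]@d;o=c["P"][:3,3]
    return o+d*(z-o[2])/d[2]
def proj(c,p):
    q=np.linalg.inv(c["P"])@np.append(p,1)
    return np.array([c["cx"]-c["fx"]*q[0]/q[2],c["cy"]+c["fy"]*q[1]/q[2]])
def Ry(az): # fingers down, tool z at azimuth az (deg)
    a=np.radians(az);z=np.array([np.cos(a),np.sin(a),0]);y=np.array([0,0,-1.]);x=np.cross(y,z)
    return np.column_stack([x,y,z])
def snap(n,name):
    tp=np.array(ctrl.current_tool_pos());R=np.array(ctrl.current_eef_rot())
    im=ctrl.read_camera(n);cv2.imwrite(f"pics/{name}.png",im)
    np.savez(f"pics/{name}.npz",tp=tp,R=R);return im,cam(n,tp,R)
def load(name):
    d=np.load(f"pics/{name}.npz");return cv2.imread(f"pics/{name}.png"),cam("wrist",d["tp"],d["R"])
E
python3 - <<'E'
from h import *
c=cam("top")
for n,o,s,pts,z in [("anv",(295,205),8,[(155,100),(112,267),(332,163),(272,330),(372,215),(487,260),(465,340)],.01),("anvtop",(295,205),8,[(372,215),(487,260),(465,340),(350,295)],.058),("mount",(125,160),7,[(733,168),(685,430),(75,315)],.006),("wing",(125,160),7,[(85,155),(185,210)],.066)]:
    for p in pts: print(n,p,ray(c,(o[0]+(p[0]+.5)/s-.5,o[1]+(p[1]+.5)/s-.5),z))
E
```

```text
anv (155, 100) [ 0.5205 -0.2748  0.01  ]
anv (112, 267) [ 0.4604 -0.2573  0.01  ]
anv (332, 163) [ 0.4968 -0.338   0.01  ]
anv (272, 330) [ 0.4372 -0.314   0.01  ]
anv (372, 215) [ 0.4778 -0.3517  0.01  ]
anv (487, 260) [ 0.4611 -0.3924  0.01  ]
anv (465, 340) [ 0.4327 -0.3831  0.01  ]
anvtop (372, 215) [ 0.476  -0.3419  0.058 ]
anvtop (487, 260) [ 0.46   -0.3809  0.058 ]
anvtop (465, 340) [ 0.4328 -0.372   0.058 ]
anvtop (350, 295) [ 0.4487 -0.3331  0.058 ]
mount (733, 168) [ 0.6233 -0.0288  0.006 ]
mount (685, 430) [ 0.513  -0.0083  0.006 ]
mount (75, 315) [0.5648 0.2478 0.006 ]
wing (85, 155) [0.6226 0.2269 0.066 ]
wing (185, 210) [0.5997 0.1862 0.066 ]
```

```bash
python3 - <<'E'
from h import *
d=np.array([np.cos(np.radians(79.5)),np.sin(np.radians(79.5)),0])
o=np.array([.6028,.168,0])
t=ctrl.current_t()
ctrl.goto(list(o-0.108*d+[0,0,.21]),Ry(79.5))
print(ctrl.current_t()-t, ctrl.current_q(),ctrl.current_tool_pos())
snap("wrist","m1")
im=cv2.imread("pics/m1.png");cv2.imwrite("pics/m1b.png",cv2.resize(im[:260],(800,406),interpolation=cv2.INTER_CUBIC))
E
```

```text
2.6417 [ 0.1475 25.3799 83.0081 -0.0055 71.6118 10.7118] [0.5832 0.0611 0.21  ]
```

View pics/m1b.png

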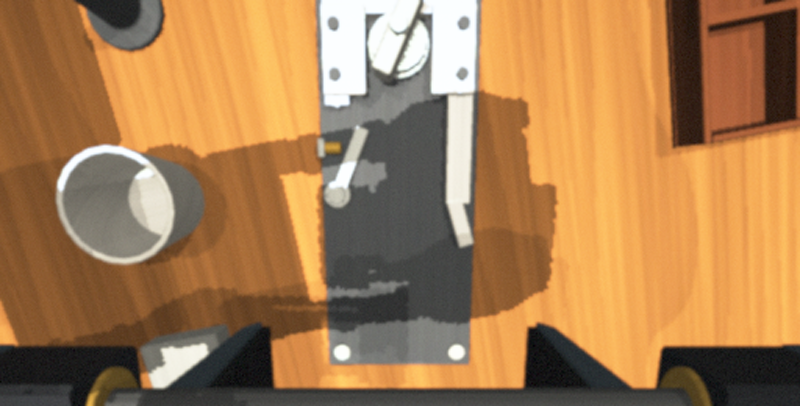

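```bash
python3 - <<'E'
from h import *
d=np.array([np.cos(np.radians(79.5)),np.sin(np.radians(79.5)),0])
o=np.array([.6028,.168,0])
t=ctrl.current_t()
ctrl.move_l(list(o-0.06*d+[0,0,.17]),vel=0.1)
print(ctrl.current_t()-t, ctrl.current_tool_pos())
snap("wrist","m2")
for n in "m1","m2":
    im=cv2.imread(f"pics/{n}.png");cv2.imwrite(f"pics/{n}c.png",cv2.resize(im[0:250,180:340],None,fx=3.2,fy=2.4,interpolation=cv2.INTER_CUBIC) if 0 else cv2.resize(im[0:240,150:360],None,fx=2.5,fy=2.5,interpolation=cv2.INTER_CUBIC))
E
```

```text
0.7749999999999999 [0.592  0.109  0.1701]
```

View pics/m2c.png

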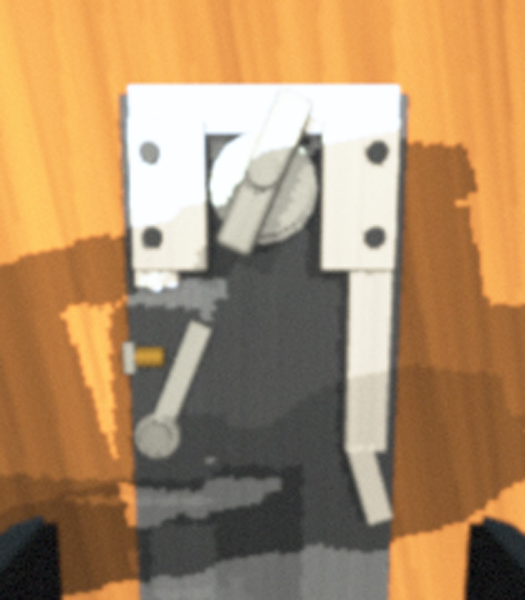

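View pics/m1c.png

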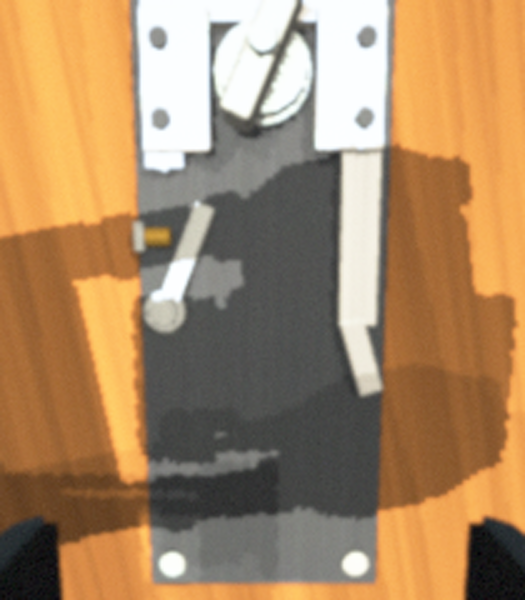

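```bash
cat > mp.py <<'E'
from h import *
def pts(name,off,s,L):
    im,c=load(name); out=[]
    for lab,p,z in L:
        w=ray(c,((p[0]+.5)/s-.5+off[0],(p[1]+.5)/s-.5+off[1]),z); out.append(w); print(name,lab,w)
    return out
E
python3 - <<'E'
from mp import *
a=pts("m2",(150,0),2.5,[("gL",(207,270),.024),("gR",(322,269),.024),("s1",(149,152),.024),("s2",(376,152),.024),("s3",(151,237),.024),("s4",(374,237),.024),("cL",(127,85),.024),("cR",(400,85),.024),("pin",(157,434),.021),("tipmid",(201,322),.017),("wallR",(346,450),.018)])
b=pts("m1",(150,0),2.5,[("pL",(152,582),.006),("pR",(376,581),.006),("gL",(210,151),.024),("gR",(316,150),.024),("pin",(164,311),.021),("s3",(160,118),.024),("s4",(364,118),.024),("wallR",(340,325),.018)])
def az(v): return np.degrees(np.arctan2(v[1],v[0]))
print("x az from cross lines", [az(u-v)-90 for u,v in [(a[0],a[1]),(a[2],a[3]),(a[4],a[5]),(a[6],a[7]),(b[0],b[1]),(b[2],b[3]),(b[5],b[6])]])
mids=[(a[0]+a[1])/2,(a[2]+a[3])/2,(a[4]+a[5])/2,(a[6]+a[7])/2,(b[0]+b[1])/2,(b[2]+b[3])/2,(b[5]+b[6])/2]
for m in mids: print(m)
A=np.array(mids);A=A[:,:2];mm=A.mean(0);print("line az",az(np.linalg.svd(A-mm)[2][0]))
print("widths",[np.linalg.norm(u-v) for u,v in [(a[0],a[1]),(b[0],b[1]),(b[2],b[3])]])
E
```

```text
m2 gL [0.5839 0.1824 0.024 ]
m2 gR [0.6271 0.1748 0.024 ]
m2 s1 [0.5713 0.2275 0.024 ]
m2 s2 [0.6535 0.2123 0.024 ]
m2 s3 [0.5655 0.198  0.024 ]
m2 s4 [0.6483 0.1828 0.024 ]
m2 cL [0.5683 0.251  0.024 ]
m2 cR [0.6653 0.2332 0.024 ]
m2 pin [0.5511 0.1232 0.021 ]
m2 tipmid [0.5772 0.1635 0.017 ]
m2 wallR [0.6255 0.1021 0.018 ]
m1 pL [ 0.5148 -0.0065  0.006 ]
m1 pR [ 0.6244 -0.0264  0.006 ]
m1 gL [0.5835 0.1818 0.024 ]
m1 gR [0.6268 0.1741 0.024 ]
m1 pin [0.5506 0.1217 0.021 ]
m1 s3 [0.5658 0.1979 0.024 ]
m1 s4 [0.6482 0.1826 0.024 ]
m1 wallR [0.6257 0.1014 0.018 ]
x az from cross lines [np.float64(80.04148541003912), np.float64(79.5720944530454), np.float64(79.56317019162063), np.float64(79.5788264075569), np.float64(79.7164289990701), np.float64(79.99530612047343), np.float64(79.49354251423429)]
[0.6055 0.1786 0.024 ]
[0.6124 0.2199 0.024 ]
[0.6069 0.1904 0.024 ]
[0.6168 0.2421 0.024 ]
[ 0.5696 -0.0165  0.006 ]
[0.6051 0.1779 0.024 ]
[0.607  0.1903 0.024 ]
line az -100.31150357171616
widths [np.float64(0.04382283423620269), np.float64(0.11138174095405784), np.float64(0.04393802777091347)]
```

```bash
python3 - <<'E'
from mp import *
im,_=load("m2")
cv2.imwrite("pics/w.png",cv2.resize(im[25:115,225:290],None,fx=6.5,fy=6.5,interpolation=cv2.INTER_CUBIC))
d=np.array([.1797,.9837,0]);print(np.array([.6037,.1693,0])+.04*d)
E
```

```text
[0.6109 0.2086 0.    ]
```

View pics/w.png

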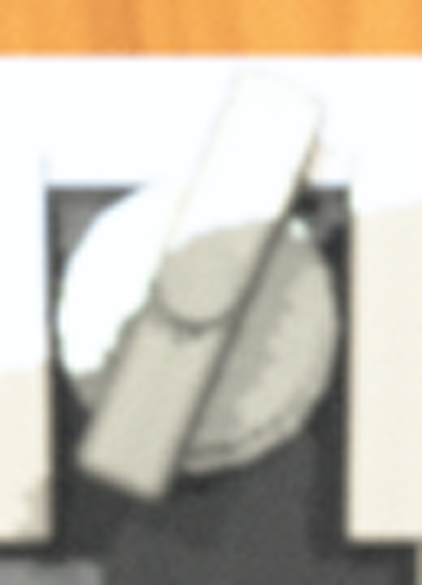

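```bash
python3 - <<'E'
from mp import *
a=pts("m2",(225,25),6.5,[(i,p,.066) for i,p in enumerate([(240,72),(322,105),(162,497),(80,462)])])
az=lambda v:np.degrees(np.arctan2(v[1],v[0]))
print(sum(a)/4,az(a[0]-a[3]),az(a[1]-a[2]),np.linalg.norm(a[0]-a[3]),np.linalg.norm(a[0]-a[1]))
a0=np.array([.4544,-.357,0]);e=np.radians(68.4);d=np.array([np.cos(e),np.sin(e),0])
t=ctrl.current_t()
ctrl.goto(list(a0-.06*d+[0,0,.17]),Ry(68.4))
print(t,ctrl.current_t(),ctrl.current_q())
snap("wrist","a1")
im=cv2.imread("pics/a1.png");cv2.imwrite("pics/a1c.png",cv2.resize(im[0:240,150:360],None,fx=2.5,fy=2.5,interpolation=cv2.INTER_CUBIC))
E
```

```text
m2 0 [0.6198 0.2311 0.066 ]
m2 1 [0.6289 0.2257 0.066 ]
m2 2 [0.6014 0.1843 0.066 ]
m2 3 [0.592  0.1903 0.066 ]
[0.6105 0.2078 0.066 ] 55.72634915811758 56.38056523482497 0.0492968013202904 0.010598252102077313
3.6667 5.6333 [-49.3161  28.6426  84.1661   0.0104  67.195  -27.7811]
```

View pics/a1c.png

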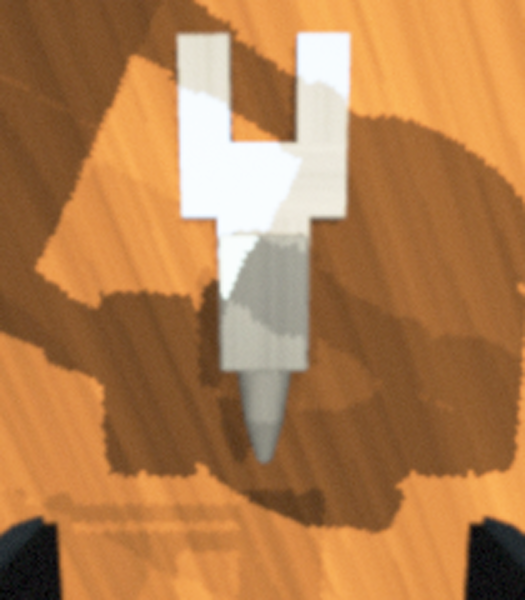

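```bash
python3 - <<'E'
from mp import *
a=pts("a1",(150,0),2.5,[("fl",(177,33),.010),("fr",(350,32),.01),("sl",(181,217),.01),("sr",(347,216),.01),("tl",(221,370),.058),("tr",(307,370),.058),("ul",(217,235),.058),("ur",(308,235),.058),("tip",(264,462),.048)])
az=lambda v:np.degrees(np.arctan2(v[1],v[0]))
print([az(a[i]-a[i+1])-90 for i in (0,2,4,6)])
m=[(a[i]+a[i+1])/2 for i in (0,2,4,6)]
for q in m: print(q)
print(az(m[0]-m[1]),az(m[0]-m[2]),az(m[0]-a[8]),[np.linalg.norm((m[0]-q)[:2]) for q in (m[1],m[2],m[3],a[8])],np.linalg.norm(a[0]-a[1]))
E
```

```text
a1 fl [ 0.4606 -0.2553  0.01  ]
a1 fr [ 0.5206 -0.2785  0.01  ]
a1 sl [ 0.4366 -0.3158  0.01  ]
a1 sr [ 0.4973 -0.3393  0.01  ]
a1 tl [ 0.4328 -0.3727  0.058 ]
a1 tr [ 0.4609 -0.3837  0.058 ]
a1 ul [ 0.4487 -0.3303  0.058 ]
a1 ur [ 0.4772 -0.3415  0.058 ]
a1 tip [ 0.4339 -0.4111  0.048 ]
[np.float64(68.82671380028128), np.float64(68.8369237835656), np.float64(68.49059547373679), np.float64(68.50624707717384)]
[ 0.4906 -0.2669  0.01  ]
[ 0.467  -0.3275  0.01  ]
[ 0.4469 -0.3782  0.058 ]
[ 0.463  -0.3359  0.058 ]
68.68569116009421 68.53986680710803 68.54688379797555 [np.float64(0.0651098313688645), np.float64(0.1196236304620174), np.float64(0.07433502101626177), np.float64(0.15500645587833967)] 0.06429602900933189
```

```bash
python3 - <<'E'
from h import *
a0=np.array([.4555,-.3564,0]);R=Ry(68.6)
t=ctrl.current_t()
ctrl.goto(list(a0+[0,0,.10]),R)
ctrl.move_l(list(a0+[0,0,.027]),vel=.1)
t1=ctrl.current_t()
ctrl.command_gripper(0.0)
print(t,t1,ctrl.current_t(),ctrl.current_grip_width()*91,ctrl.current_contact_force())
snap("wrist","g0")
ctrl.move_l(list(a0+[0,0,.085]),vel=.12)
print(ctrl.current_t(),ctrl.current_contact_force(),ctrl.current_grip_width()*91,ctrl.current_wrist_torque(),ctrl.current_tool_pos())
snap("wrist","g1")
E
```

```text
5.6833 7.025 7.9833 29.99738286176206 [-0.5325  0.6714 -0.0358]
8.6667 [-0.366  -0.188  -6.2246] 29.704379728967947 [-0.089  -0.0484  0.0534] [ 0.4552 -0.3561  0.0845]
```

View pics/g1.png

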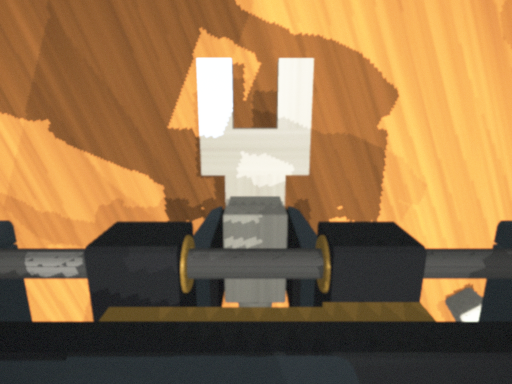

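```bash
python3 - <<'E'
from h import *
im,c=load("g1");D=np.load("pics/g1.npz");R=D["R"];tp=D["tp"]
for p in [(196.5,57.5),(314,57.5),(201.5,175.5),(309.5,175.5)]:
    w=ray(c,p,tp[2]+.007-.024); print(R.T@(w-tp))
print(np.degrees(np.arctan2(R[1,2],R[0,2])))
t=ctrl.current_t()
a=np.radians(79.65);d=np.array([np.cos(a),np.sin(a),0]);o=np.array([.6037,.1693,0])
# via lift-safe transit
p=o-.175*d
ctrl.goto(list(p+[0,0,.085]),Ry(79.65))
print(t,ctrl.current_t(),ctrl.current_tool_pos(),ctrl.current_contact_force())
snap("wrist","p0")
E
```

```text
[-0.0317  0.017   0.0962]
[0.0321 0.017  0.0962]
[-0.0317  0.017   0.0309]
[0.0324 0.017  0.031 ]
68.59902197079009
8.7167 10.1083 [ 0.5723 -0.0039  0.0849] [ 0.8558  0.1078 -5.1375]
```

View pics/p0.png

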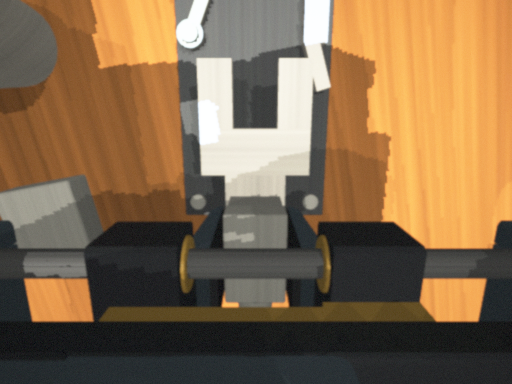

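```bash
python3 - <<'E'
from h import *
t=ctrl.current_t()
a=np.radians(79.65);d=np.array([np.cos(a),np.sin(a),0]);o=np.array([.6037,.1693,0])
p=o-.175*d
ctrl.move_l(list(p+[0,0,.040]),vel=.1)
print(ctrl.current_tool_pos(),ctrl.current_contact_force())
r=ctrl.move_l(list(p+[0,0,.030]),vel=.015,contact_N=4)
print(r,ctrl.current_tool_pos(),ctrl.current_contact_force(),ctrl.current_t())
tp=np.array(ctrl.current_tool_pos())
# rough lateral fix from wrist view of shoe vs plate
snap("wrist","p1")
E
```

```text
[ 0.5724 -0.0031  0.0402] [-0.7759  0.1613 -5.8272]
True [ 0.5724 -0.0028  0.0327] [0.161  0.2172 6.5165] 11.275
```

View pics/p1.png

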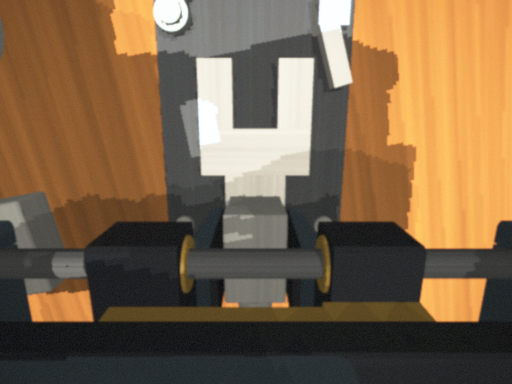

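```bash
python3 - <<'E'
from h import *
a=np.radians(79.65);d=np.array([np.cos(a),np.sin(a),0]);o=np.array([.6037,.1693,0]);l=np.array([-d[1],d[0],0])
def rep(s):
    v=np.array(ctrl.current_tool_pos());w=v-o;f=np.array(ctrl.current_contact_force())
    print(s,"x %.4f y %.4f z %.4f"%(w@d,w@l,v[2]),"F",f@d,f@l,f[2],"T",np.array(ctrl.current_wrist_torque()),"t",ctrl.current_t())
rep(0)
for x in (-.15,-.125,-.10,-.075,-.05):
    r=ctrl.move_l(list(o+x*d+[0,0,.0330]),vel=.05,contact_N=25); rep((x,r))
    if r: break
snap("wrist","s1")
E
```

```text
0 x -0.1750 y -0.0001 z 0.0327 F 0.2416697863616482 -0.8279413259795694 4.92420811943474 T [-0.047  -0.0382  0.0573] t 11.325
(-0.15, False) x -0.1499 y 0.0002 z 0.0328 F -0.6873065833173437 -0.33722785074658707 -5.220805600106642 T [-0.041  -0.0427 -0.0212] t 11.975
(-0.125, False) x -0.1247 y -0.0005 z 0.0331 F -0.23588634472831913 -2.773498758767066 -4.795860203653083 T [-0.0594 -0.7761 -0.3243] t 12.625
(-0.1, False) x -0.0996 y -0.0001 z 0.0330 F 1.4125594942969113 -3.5561342534146756 -4.913802376459156 T [ 0.0944 -0.6742 -0.2977] t 13.275
(-0.075, False) x -0.0747 y -0.0001 z 0.0330 F 1.2706615296481676 -3.6372102436382376 -4.966714998781288 T [ 0.1157 -0.7041 -0.2404] t 13.925
(-0.05, False) x -0.0497 y -0.0001 z 0.0330 F 0.9347060170777286 -2.3294684655492266 -5.76461353091237 T [ 0.1475 -0.6616 -0.1564] t 14.575
```

View pics/s1.png

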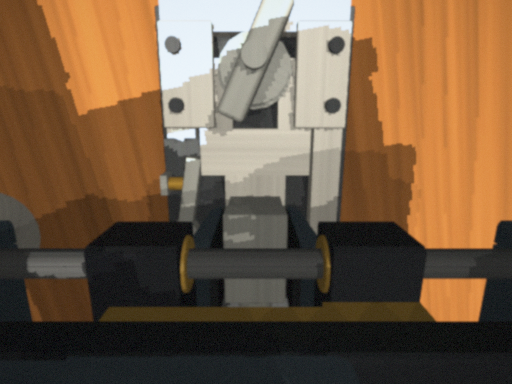

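```bash
python3 - <<'E'
from h import *
a=np.radians(79.65);d=np.array([np.cos(a),np.sin(a),0]);o=np.array([.6037,.1693,0]);l=np.array([-d[1],d[0],0])
def rep(s):
    v=np.array(ctrl.current_tool_pos());w=v-o;f=np.array(ctrl.current_contact_force())
    print(s,"x %.4f y %.4f z %.4f"%(w@d,w@l,v[2]),"F",f@d,f@l,f[2],"T",np.array(ctrl.current_wrist_torque()),"t",ctrl.current_t())
for x in (-.042,-.029):
    r=ctrl.move_l(list(o+x*d+[0,0,.0328]),vel=.02,contact_N=12); rep((x,r))
    if r: break
ctrl.sleep(.2);rep("end")
snap("wrist","s2")
E
```

```text
(-0.042, False) x -0.0418 y -0.0001 z 0.0328 F 1.9028772645754206 -3.8989220567500564 -5.626179088761003 T [ 0.1082 -0.6686 -0.1566] t 15.175
(-0.029, True) x -0.0367 y 0.0004 z 0.0327 F -3.8552522510490745 0.11421859089665079 4.584802418877413 T [-0.3774 -0.251  -0.0871] t 15.5833
end x -0.0367 y 0.0004 z 0.0328 F -2.5407030142224545 1.8757516279051742 5.824340058769939 T [-0.2422 -0.1396 -0.0301] t 15.7833
```

View pics/s2.png

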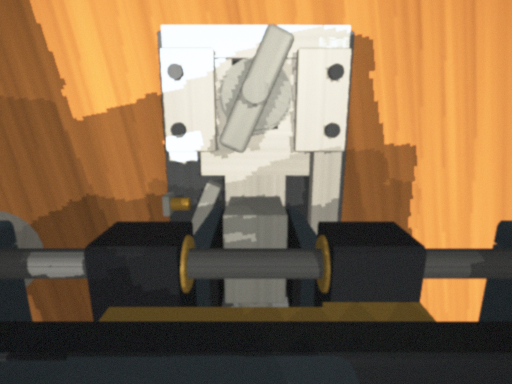

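```bash
python3 - <<'E'
from h import *
a=np.radians(79.65);d=np.array([np.cos(a),np.sin(a),0]);o=np.array([.6037,.1693,0]);l=np.array([-d[1],d[0],0])
def rep(s):
    v=np.array(ctrl.current_tool_pos());w=v-o;f=np.array(ctrl.current_contact_force())
    print(s,"x %.4f y %.4f z %.4f"%(w@d,w@l,v[2]),"F",f@d,f@l,f[2],"t",ctrl.current_t())
r=ctrl.move_l(list(o-.026*d+[0,0,.0328]),vel=.015,contact_N=18); rep(r)
ctrl.sleep(.2);rep("end")
snap("wrist","s3")
cv2.imwrite("pics/s3c.png",cv2.resize(cv2.imread("pics/s3.png")[0:260,140:370],None,fx=2.3,fy=2.3,interpolation=cv2.INTER_CUBIC))
E
```

```text
True x -0.0367 y 0.0005 z 0.0328 F -3.33621549157424 0.454502760429823 5.744727546314544 t 16.1417
end x -0.0367 y 0.0005 z 0.0328 F -2.5015375702364437 0.7305288301781994 4.898371215600812 t 16.3417
```

View pics/s3c.png

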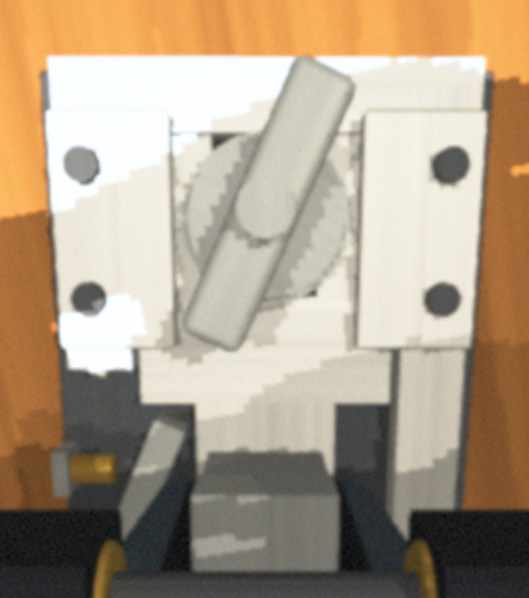

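```bash
python3 - <<'E'
from h import *
ctrl.command_gripper(0.5)
p=np.array(ctrl.current_tool_pos())
ctrl.move_l(list(p+[0,0,.09]),vel=.15)
print(ctrl.current_t(),ctrl.current_contact_force())
s=np.array([.6107,.2082,0])
ctrl.goto(list(s+[0,0,.125]),Ry(56.1))
print(ctrl.current_t(),ctrl.current_q())
r=ctrl.move_l(list(s+[0,0,.041]),vel=.12,contact_N=15)
print(r,ctrl.current_t(),ctrl.current_tool_pos(),ctrl.current_contact_force())
snap("wrist","n0")
E
```

```text
17.6 [-0.3185  0.3873 -0.0548]
18.1833 [13.513  35.0828 79.748  -0.0172 65.2773 47.2403]
False 19.0333 [0.6112 0.2082 0.0416] [-0.1152 -0.4163  0.1997]
```

View pics/n0.png

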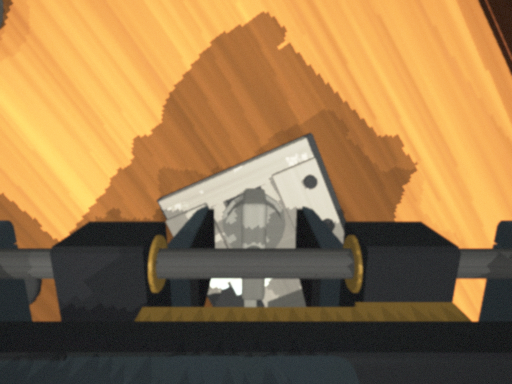

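```bash
python3 - <<'E'
from h import *
s=np.array(ctrl.current_tool_pos())
ctrl.command_gripper(0.0)
print(ctrl.current_t(),ctrl.current_grip_width()*91,ctrl.current_contact_force(),ctrl.current_wrist_torque())
th=0
while th<1.32:
    th+=.1 if th>.6 else .2
    ctrl.goto([s[0],s[1],s[2]-.003*th],Ry(56.1-np.degrees(th)))
    R=np.array(ctrl.current_eef_rot());az=np.degrees(np.arctan2(R[1,2],R[0,2]))
    T=np.array(ctrl.current_wrist_torque())
    print("%.2f"%th,"act %.3f"%np.radians(56.1-az),T,np.array(ctrl.current_contact_force()),ctrl.current_t())
    if abs(T[2])>.6: break
snap("wrist","n1")
E
```

```text
19.6917 11.730227578752656 [-2.9953  1.6383  2.1051] [ 0.2925  0.4408 -0.1306]
0.20 act 0.196 [ 0.7123  0.7768 -0.0032] [-4.781   2.8022 -3.7818] 20.0083
0.40 act 0.395 [ 0.7747  0.884  -0.0765] [-4.5424  4.1297 -3.5682] 20.325
0.60 act 0.595 [ 0.9578  0.9186 -0.0981] [-4.6846  5.4575 -4.8677] 20.6417
0.70 act 0.695 [ 1.0474  0.9985 -0.0206] [-5.2528  5.998  -5.1788] 20.8917
0.80 act 0.795 [ 1.0893  1.042  -0.1162] [-5.7417  5.8245 -3.7922] 21.1417
0.90 act 0.895 [ 1.1338  1.0379 -0.092 ] [-4.7173  6.4247 -3.8074] 21.3917
1.00 act 0.995 [1.2646 1.0545 0.0754] [-5.2203  6.5836 -4.2305] 21.6417
1.10 act 1.094 [1.0627 0.8617 1.0317] [-4.4242  6.0281 -1.3593] 21.8917
```

View pics/n1.png

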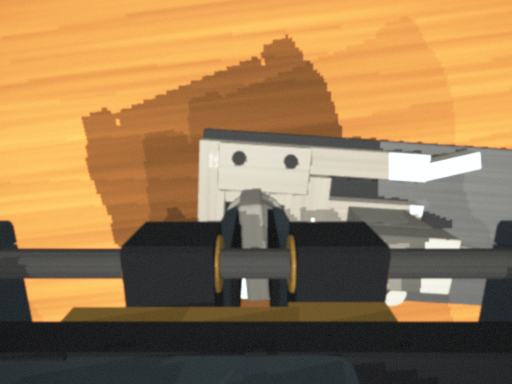

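```bash
python3 - <<'E'
from h import *
p=np.array(ctrl.current_tool_pos())
ctrl.goto(list(p),Ry(56.1-np.degrees(1.14)))
print(ctrl.current_wrist_torque(),ctrl.current_contact_force())
ctrl.goto(list(p),Ry(56.1-np.degrees(1.09)))
print(ctrl.current_wrist_torque())
ctrl.command_gripper(0.4)
p=np.array(ctrl.current_tool_pos())
ctrl.move_l(list(p+[0,0,.09]),vel=.12)
a=np.radians(79.65);d=np.array([np.cos(a),np.sin(a),0]);o=np.array([.6037,.1693,0])
ctrl.goto(list(o-.08*d+[0,0,.17]),Ry(79.65))
print(ctrl.current_t(),ctrl.current_contact_force())
snap("wrist","f1");snap("top","f2")
cv2.imwrite("pics/f1c.png",cv2.resize(cv2.imread("pics/f1.png")[0:240,150:360],None,fx=2.5,fy=2.5,interpolation=cv2.INTER_CUBIC))
E
```

```text
[0.6257 0.6103 1.2054] [-3.4379  2.3474 -0.1667]
[0.7318 0.73   0.9592]
25.4417 [-0.0636 -0.2013  0.9596]
```

View pics/f1c.png

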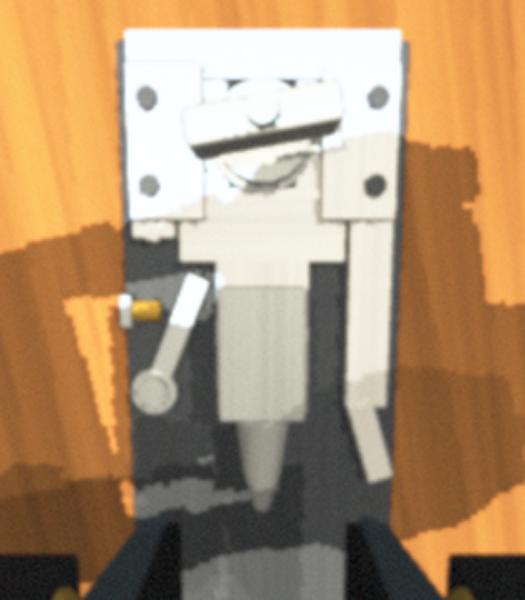

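View pics/f2.png

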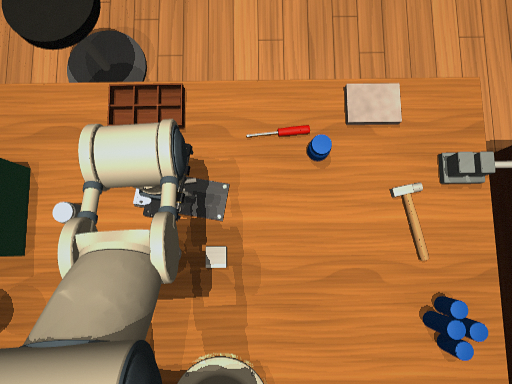

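```bash
python3 - <<'E'
from mp import *
a=pts("f1",(150,0),2.5,[("w1",(185,110),.062),("w2",(335,82),.062),("w3",(194,147),.062),("w4",(341,119),.062),("sl",(180,262),.016),("sr",(345,262),.016),("tl",(218,420),.064),("tr",(306,420),.064),("pin",(153,392),.021),("tip",(197,280),.017)])
e=np.radians(79.65);d=np.array([np.cos(e),np.sin(e),0]);l=np.array([-d[1],d[0],0]);o=np.array([.6037,.1693,0])
for q in a: print((q-o)@d*1e3,(q-o)@l*1e3)
az=lambda v:np.degrees(np.arctan2(v[1],v[0]))
for i in(0,2): print("nut turned rad",np.radians(56.1-(az(a[i]-a[i+1])-180)), np.radians(56.1-az(a[i]-a[i+1])))
E
```

```text
f1 w1 [0.5863 0.2132 0.062 ]
f1 w2 [0.6347 0.2127 0.062 ]
f1 w3 [0.5869 0.2019 0.062 ]
f1 w4 [0.6349 0.2016 0.062 ]
f1 sl [0.5708 0.1691 0.016 ]
f1 sr [0.634  0.1576 0.016 ]
f1 tl [0.5774 0.1132 0.064 ]
f1 tr [0.6076 0.1077 0.064 ]
f1 pin [0.5504 0.1219 0.021 ]
f1 tip [0.576  0.1613 0.017 ]
40.065259028399595 25.001848719741517
48.2623456415736 -22.745814740066137
29.035369485111158 22.362544364749684
37.405328870516115 -24.90839678989799
-6.063014643103705 32.34204668483665
-6.07187926741823 -31.90516473649768
-59.8800887354087 15.750556684910876
-59.89057775247146 -14.869128588165498
-56.162210087137304 43.899503918957116
-12.858155882661755 25.784416718680834
nut turned rad 0.9897534984664821 -2.1518391551233114
nut turned rad 0.9845241198262713 -2.157068533763522
```

```bash
python3 - <<'E'
from h import *
s=np.array([.6109,.2082,0]);az0=-.4
ctrl.goto(list(s+[0,0,.125]),Ry(az0))
ctrl.move_l(list(s+[0,0,.040]),vel=.12,contact_N=15)
ctrl.command_gripper(0.0)
s=np.array(ctrl.current_tool_pos())
for th in (0,.03,.06,.09,.12,.16):
    ctrl.goto(list(s),Ry(az0-np.degrees(th)))
    R=np.array(ctrl.current_eef_rot());az=np.degrees(np.arctan2(R[1,2],R[0,2]))
    T=np.array(ctrl.current_wrist_torque());print(th,np.radians(az0-az),T,ctrl.current_grip_width()*91)
ctrl.goto(list(s),Ry(az0-np.degrees(.03)))
print(ctrl.current_wrist_torque())
ctrl.command_gripper(0.4)
ctrl.move_l(list(s+[0,0,.09]),vel=.12)
a=np.radians(79.65);d=np.array([np.cos(a),np.sin(a),0]);o=np.array([.6037,.1693,0])
ctrl.goto(list(o-.08*d+[0,0,.17]),Ry(79.65))
print(ctrl.current_t(),ctrl.current_contact_force())
snap("wrist","f3")
cv2.imwrite("pics/f3c.png",cv2.resize(cv2.imread("pics/f3.png")[0:240,150:360],None,fx=2.5,fy=2.5,interpolation=cv2.INTER_CUBIC))
E
```

```text
0 -3.908386414279777e-05 [ 0.5252  0.158  -0.0567] 11.76975946961363
0.03 0.029115724622694072 [0.5905 0.1792 0.4785] 11.843707586514924
0.06 0.0585779239897124 [0.5947 0.2928 0.9081] 11.971631871459396
0.09 0.08859949087795588 [0.5937 0.3534 1.0838] 12.701098420251677
0.12 0.11851487845182608 [0.5738 0.562  1.1334] 12.7536275831977
0.16 0.15824475504213872 [0.5228 0.3184 1.1724] 14.221897483446828
[ 0.6577 -0.1107  0.5394]
33.0833 [ 0.8245  0.8076 -0.9091]
```

View pics/f3c.png

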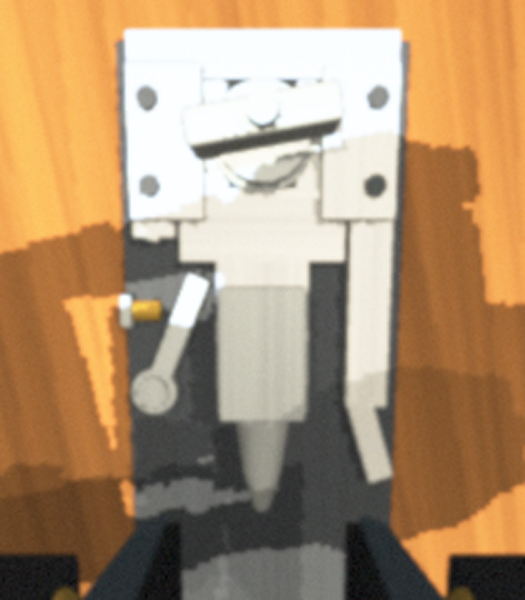

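```bash
python3 -c "
from bench import ctrl
ctrl.sign_off();print(ctrl.current_t())"
```

```text
the job is handed in; nothing more can be done
the job is handed in; nothing more can be done
```

The anvil's shoe is home in the mount, the pawl is closed behind it, and the lock nut is tight at its stop. I handed the job in at about 33 s; the sign-off gave no verdict.

- **Sliding in:** I gripped the anvil by its flats, set it on the bare apron and pushed it in. The sideways force from the pawl vanished as it snapped in. Motion stopped against the end stop at x -36.7 mm by the arm's position, and a second push gained nothing.
- **Lock nut:** I turned the wing clockwise about 1 rad until the wrist torque rose to about 1 N m. I then let go.
- **Last camera check:** The shoe's shoulders were at x -6 mm, which puts the anvil at about -37 mm. The sideways offset was under 0.5 mm. The pawl tip measured (-13, 26) mm against a nominal (-11, 25), so it reads as closed. The bystanders I could see in the top view had not moved. The arm hid the cup and mandrel there, but nothing touched them on the way.
- **One disagreement:** The wing's turn measured 0.99 rad in the picture, but the gripper had turned 1.09 rad. To check, I gripped the wing again and pushed on. Torque rose at once to 1.1 N m and the wing's angle in the picture was unchanged. I took the difference as the jaws giving against the hard stop.

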